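# Hang the lanterns on the sprung charging bar, set the timer and start it

### The arm

A 6-joint arm with a two-finger parallel gripper is mounted at the origin on the work surface. World frame = base frame: x ahead of the robot, y to its left, z up, the work surface at z = 0. Lengths are in mm, angles in degrees, forces in N, time in s.
With the tool pointing down it reaches from about 425 to 950 mm from the base axis. Payload 14.7 kg.
Tool frame: the origin (TCP) lies midway between the tips of the shut fingers; the grasp point (between the pads) lies 19 mm behind it; z points along the fingers, y is the line along which they close (so a half turn about z gives the same grasp; the last joint's range is limited). The gripper opens to 85 mm and grips with 20 to 120 N. Pads are 22 mm wide; open, the fingers measure 114 mm over their backs; the gripper's body (76 mm by 85 mm) begins 54 mm behind the grasp point. The pads swing forward as they close: fully open they stand 13 mm farther back than shut.
Start: joints at [-69.878, 27.513, 91.461, -0, 61.026, -2.67], TCP at [251.819, -599.232, 231.297] pointing down, gripper open.
Joint ranges: [-157.49, 157.49], [-46.99, 117.5], [13.45, 153.17], [-89.5, 269.5], [5.16, 153.95], [-167.48, 167.48]. Speed limits (degrees/s): [108.29, 108.29, 136.94, 172.46, 172.46, 172.46].

### API

Orientations are given as a 3x3 rotation matrix whose columns are the frame's x, y, z axes.
In Python, from plant import robot, optics gives the robot as it stands.
- The arm moves only by the tool jog_arm, never from a script. Its arguments are lists of equal length, an entry for each row: "slide": the shift along the tool's x, y, z in m, a list of three; "rot": the turn, a rotation vector about the tool's x, y, z in degrees, a list of three. In form: {"slide": [[tx, ty, tz], ...], "rot": [[wx, wy, wz], ...]}. A call has 1 to 12 rows; each row shifts and turns the commanded pose from where the row before left it, along the tool's axes as they then stand; what a row does not reach is not made up. A row lasts 1/12 s, in which the tool goes at most 41.7 mm and 7.16 degrees, less where a joint would pass 70% of its speed; a pose out of reach is approached as far as the arm can. A call with a gripper value outside its range is refused whole. "jaw" is the closure in counts, from 0 (fully open) to 255 (shut), set as the call begins (left out, the last holds). The fingers move at their own pace and stop on an object; "squeeze" is the grip in N (left out, the last holds). Time passes only in rows, so rows that do not move let the fingers close. It gives the time, the measured TCP pose, the force, the opening and the grip force at its end, in the units of the state.
- robot.observe(): the state, without advancing time (a new reading comes with each control period).
- optics.snapshot(name): name is "scene" or "top" or "wrist"; returns the picture (480x640x3 uint8, red, green, blue); there is no depth.
- optics.get_calibration(name): a dict with "intrinsics" (3x3 intrinsics, pixels), "world_from_camera" (4x4, takes a point from camera to world coordinates). Camera axes: x right, y down, z forward; pixel columns grow to the right and rows downward; lengths in mm; the calibration is good to about 2 mm. A picture is of the moment at which its call begins: read the wrist's pose just before it. get_calibration takes no time and is no camera call; for the wrist camera it gives the pose at the moment of the call.
- robot.finish_job(): hands the job in; it is judged then, once.
Trained networks look in the newest picture that a camera, given by its name, has taken for a name from the list of things; names that differ only in an ending like _2 or _b are one class to them, and where a whole thing is asked for, a point or a joint stands for the part that bears it (a point fixed in the world has none). Each returns a list of dicts, best first, with "confidence" (0 to 1); they miss things now and then, are a little off and sometimes report something else, mostly with a low value. They report only what shows in the picture. A call takes as long as a camera call. They do not tell look-alikes from the thing itself.
- optics.boxes_of(camera, name): "centre" ([x, y, z] in mm, in world coordinates, good to about 4 mm: the middle of the surface that is visible of it).
The state is a dict: "clock": time; "joints": joint angles; "joint_vel": joint speeds; "joint_efforts": joint torques, N m; "tool_pos": TCP position; "ee_rot": TCP orientation; "wrist_force": force on the tool from outside, world axes, zero at the start; "ft_torque": the same for the moment, N m; "grip_width": opening from 0.0 (shut) to 1.0 (fully open); "gripper_force": force on a finger pad.
Only numpy, scipy, OpenCV 4.12 (cv2) and the standard library are available. Lean on these libraries where they do the work, as an engineer would, in place of code of your own. Each camera call takes 0.05 s, during which the arm holds its last target. There are 200 camera calls.

### The job

Hang every lantern on the shelf by its handle on the sprung bar of the charging stand and let the bar settle. Set the timer dial to one click per lantern, counted clockwise from the off mark, and when the lanterns hang still and the dial is set, pull the start knob fully out to its stop for a moment and let it spring back. Leave the phone, keys and bowl where they are, and do not knock over the glass vase.

Things in the scene. Friction and masses are not known exactly. Their poses are not given: they have to be found in the camera images.
- lantern1: Flat white LED lantern, upright (2 or 3 are there; absent: None), 0.16 to 0.26 kg. Origin: centre of underside, z up. Body 42 (x) x 84 (y) x 62 (z) mm. Above it a rigid handle 12 mm thick in x: open loop 58 mm wide (y), z 62 to 110; cross-bar 74 mm wide, z 110 to 120; on it a finger tab 30 mm wide (y), 24 mm in x, z 120 to 148: grip it across y from above, fingertips just over the cross-bar
- lantern2: Flat white LED lantern, upright (2 or 3 are there; absent: None), 0.16 to 0.26 kg. Origin: centre of underside, z up. Body 42 (x) x 84 (y) x 62 (z) mm. Above it a rigid handle 12 mm thick in x: open loop 58 mm wide (y), z 62 to 110; cross-bar 74 mm wide, z 110 to 120; on it a finger tab 30 mm wide (y), 24 mm in x, z 120 to 148: grip it across y from above, fingertips just over the cross-bar
- lantern3: Flat white LED lantern, upright (2 or 3 are there; absent: None), 0.16 to 0.26 kg. Origin: centre of underside, z up. Body 42 (x) x 84 (y) x 62 (z) mm. Above it a rigid handle 12 mm thick in x: open loop 58 mm wide (y), z 62 to 110; cross-bar 74 mm wide, z 110 to 120; on it a finger tab 30 mm wide (y), 24 mm in x, z 120 to 148: grip it across y from above, fingertips just over the cross-bar
- lantern1_eye (a point): Point at the middle of the underside of this lantern's handle cross-bar (110 mm above its underside); it lies on top of the stand's bar when the lantern hangs
- lantern2_eye (a point): Point at the middle of the underside of this lantern's handle cross-bar (110 mm above its underside); it lies on top of the stand's bar when the lantern hangs
- lantern3_eye (a point): Point at the middle of the underside of this lantern's handle cross-bar (110 mm above its underside); it lies on top of the stand's bar when the lantern hangs
- stand: Charging stand, fixed: aluminium column 40 (x) x 50 (y) mm, 230 mm high, on a 150 mm wide, 12 mm thick base plate that reaches 150 mm out in front of the column's axis. Origin: on the column's axis at the table. Its -x axis points the way the bar reaches out (roughly to the robot)
- bar (a joint): Dip of the stand's sprung bar (m): 0 unloaded, grows downwards to 0.06; about 200 N/m, so each lantern lowers it some 8 to 13 mm, with a few bounces over about 1 s
- bar_mid (a point): Point on the flat top of the sprung bar, 110 mm out from the column's axis; 190 mm above the table unloaded, sinks with the bar; axes as the stand's. Bar 24 mm wide, 12 mm thick, level, from the column to its free end 210 mm out, where a lip 8 mm thick rises 14 mm above its top. Three lanterns fit, e.g. at 57, 107 and 157 mm out, handles across the bar
- bar_tip (a point): Top of the outer face of the upturned lip at the bar's free end (210 mm out from the column's axis, 14 mm above the bar's top)
- timer: Black timer box, fixed, 130 x 130 x 90 mm. Origin: centre of its underside; its -x face is the front, with the start knob; the dial is on top, its axis 10 mm behind the centre (+x)
- dial (a joint): Angle of the dial (rad), growing clockwise seen from above. Detents (clicks) every 0.5236 rad, 0 = off up to 8; let go, it springs into the nearest. At 0 the pointer is 120 degrees anticlockwise from the timer's +x axis, at a white dash on the box (off); a white dot marks each further click. The pointer is the end of the grip bar with a black line on top and a black end
- dial_grip (a point): Point on the dial's vertical axis, at the height to grip, 120 mm above the table. Its x axis points along the grip bar to the pointer. Grip bar 64 mm long, 14 mm wide, from 101 to 129 mm above the table, on a round disc of 72 mm diameter; turning past a click takes about 0.06 N m
- puller (a joint): How far the start knob is pulled out (m): 0 home, 0.035 at its stop; sprung home, about 2.5 N at the start and 7 N at the stop
- puller_grip (a point): Centre of the start knob's square head, 40 mm in front of the timer's front face when home and 66 mm above the table: 22 mm along the pull, 34 mm wide, 34 mm high, so it can be gripped across its width from above. It is pulled straight along the timer's -x. Axes as the timer's
- vase: Small empty glass bud vase, 100 mm high, 60 mm across, standing behind; origin: centre of its underside. Not to be knocked over
- phone: Glossy white phone, 72 x 148 x 9 mm, lying on the round walnut charging pad (110 mm across, 12 mm high, fixed) behind the timer; origin: centre of its underside. Stays
- keys: Flat bunch of keys on a steel ring, some 100 mm long, 4 mm high; origin: centre of the ring. Stays
- dish: White bowl, 120 mm across, 40 mm high; origin: centre of its underside. Stays
Mind the look-alikes: they are no part of the job. Leave any purple look-alike of the lantern3 alone.

How it is judged (in metres and radians):
On the way, in this order (a step that is already met when the one before it is completed fails the run):
1. every lantern hangs by its handle on the sprung bar, let go, and the bar has settled (x of lantern1_eye in the frame of bar_mid between -0.09 and 0.1 m and y of lantern1_eye in the frame of bar_mid between -0.032 and 0.032 m and z of lantern1_eye in the frame of bar_mid between -0.008 and 0.014 m and angle between each of lantern1, lantern2, lantern3's own z axis and vertical below 0.5 rad and height (world z) of each of lantern1, lantern2, lantern3 above 0.02 m and linear speed of each of lantern1, lantern2, lantern3 below 0.08 m/s and contact force between each of lantern1, lantern2, lantern3 and the fingers below 0.2 N and x of lantern2_eye in the frame of bar_mid between -0.09 and 0.1 m and y of lantern2_eye in the frame of bar_mid between -0.032 and 0.032 m and z of lantern2_eye in the frame of bar_mid between -0.008 and 0.014 m and x of lantern3_eye in the frame of bar_mid between -0.09 and 0.1 m and y of lantern3_eye in the frame of bar_mid between -0.032 and 0.032 m and z of lantern3_eye in the frame of bar_mid between -0.008 and 0.014 m and velocity of joint bar between -0.01 and 0.01 m/s), for 0.4 s.
2. with the lanterns hanging still and the dial set to one click per lantern, the start knob is pulled out to its stop (all of step 1 and (height (world z) of lantern1 above -50 m or value of joint dial between 0.917198 and 1.1772 rad) and (height (world z) of lantern2 above -50 m or value of joint dial between 0.917198 and 1.1772 rad) and (height (world z) of lantern3 above -50 m or value of joint dial between 0.917198 and 1.1772 rad) and (value of joint dial between 1.4408 and 1.7008 rad or (value of joint dial between 0.917198 and 1.1772 rad and height (world z) of lantern1 below -50 m) or (value of joint dial between 0.917198 and 1.1772 rad and height (world z) of lantern2 below -50 m) or (value of joint dial between 0.917198 and 1.1772 rad and height (world z) of lantern3 below -50 m)) and value of joint puller above 0.031 m), for 0.2 s.
At the end, for the whole second after the job is handed in: Every lantern present hangs by its handle cross-bar on the sprung bar (cross-bar within about 10 mm of the bar's top, upright within 0.5 rad, clear of the table, still), the dial stands within 0.13 rad of click 2 (two lanterns) or click 3 (three lanterns), the start knob is back home (within 4 mm) (all of step 1 and (height (world z) of lantern1 above -50 m or value of joint dial between 0.917198 and 1.1772 rad) and (height (world z) of lantern2 above -50 m or value of joint dial between 0.917198 and 1.1772 rad) and (height (world z) of lantern3 above -50 m or value of joint dial between 0.917198 and 1.1772 rad) and (value of joint dial between 1.4408 and 1.7008 rad or (value of joint dial between 0.917198 and 1.1772 rad and height (world z) of lantern1 below -50 m) or (value of joint dial between 0.917198 and 1.1772 rad and height (world z) of lantern2 below -50 m) or (value of joint dial between 0.917198 and 1.1772 rad and height (world z) of lantern3 below -50 m)) and value of joint puller below 0.004 m); the robot touches nothing.
It fails at once if the glass vase is knocked over (angle between vase's own z axis and vertical above 0.6 rad).
It fails at once if the phone, keys, bowl or vase is pushed more than 6 cm away (distance of any of phone, keys, dish, vase from where it was at the start of the episode above 0.06 m).
Of lantern1, lantern2, lantern3 only 2 to 3 are there at a start; the rules pass over those that are not, and their reading is None.
At some moment in a run one of lantern1, lantern2, lantern3 may be knocked a few centimetres aside while the robot is not near it.
It also fails if it takes over 210 s, if anything falls off the work surface, if the arm or the gripper's body presses on something with over 40 N, if the wrist force passes 120 N, or if a joint passes its speed limit or range.

## Working session

There is one attempt and no reset: what is moved stays moved. The work goes in short steps, Python scripts to look and compute and a tool call to move; the robot and the scene stay as the last step left them, time stands still between calls to the robot, and variables do not carry over. Pictures are saved under pics/ and viewed, at most 14 in all, crops included, and the job is handed in when it is done.

Besides the shell and the picture viewer there is one more tool, called after "Request:" as name(argument=value, ...) on one line, values as JSON. jog_arm: Moves the arm, as the interface text tells. Its arguments: {"type":"object","properties":{"slide":{"type":"array","items":{"type":"array","items":{"type":"number"}}},"rot":{"type":"array","items":{"type":"array","items":{"type":"number"}}},"jaw":{"type":"number"},"squeeze":{"type":"number"}},"required":["slide","rot"]}

```bash
mkdir -p pics; ls; python3 - <<'E'
from plant import robot, optics
import cv2
s=robot.observe(); print(s['clock'],s['tool_pos'],s['ee_rot'])
for c in ['scene','top']:
    im=optics.snapshot(c); cv2.imwrite(f'pics/{c}0.png',im[:,:,::-1])
    k=optics.get_calibration(c); print(c,k['intrinsics'],k['world_from_camera'])
    for n in ['lantern1','lantern2','lantern3','stand','bar','bar_tip','timer','dial','puller','vase','keys','dish','phone']:
        print(n,[(round(d['confidence'],2),[round(float(v)) for v in d['centre']]) for d in optics.boxes_of(c,n)[:5]])
E
```

```text
pics
0.0 [ 251.68256561 -598.84426661  230.65661024] [[ 9.21930833e-01  3.87354323e-01 -4.08864232e-04]
 [ 3.87354532e-01 -9.21930100e-01  1.16552876e-03]
 [ 7.45283635e-05 -1.23291232e-03 -9.99999237e-01]]
scene [[569.5930459    0.         312.56281078]
 [  0.         569.5930459  244.90407653]
 [  0.           0.           1.        ]] [[ 8.72071821e-01  2.46521275e-01 -4.22750518e-01  1.13402210e+03]
 [ 4.89214689e-01 -4.61463847e-01  7.40081148e-01 -8.57438489e+02]
 [-1.26383322e-02 -8.52219678e-01 -5.23031446e-01  8.09453825e+02]
 [ 0.00000000e+00  0.00000000e+00  0.00000000e+00  1.00000000e+00]]
lantern1 [(0.76, [481, 151, 58]), (0.65, [688, 507, 63]), (0.61, [505, 371, 62]), (0.57, [617, 254, 122])]
lantern2 [(0.76, [481, 151, 58]), (0.65, [688, 507, 63]), (0.61, [505, 371, 62]), (0.57, [617, 254, 122])]
lantern3 [(0.76, [481, 151, 58]), (0.65, [688, 507, 63]), (0.61, [505, 371, 62]), (0.57, [617, 254, 122])]
stand [(0.71, [709, -18, 15])]
bar [(0.76, [603, -14, 188])]
bar_tip [(0.9, [606, -13, 194])]
timer [(0.72, [578, -338, 89]), (0.56, [603, -15, 190])]
dial [(0.74, [567, 
[... 688 characters left out ...]
3, 63]), (0.95, [608, 261, 63]), (0.62, [496, 375, 60]), (0.61, [474, 166, 63]), (0.19, [760, 169, 50])]
lantern2 [(0.96, [675, 513, 63]), (0.95, [608, 261, 63]), (0.62, [496, 375, 60]), (0.61, [474, 166, 63]), (0.19, [760, 169, 50])]
lantern3 [(0.96, [675, 513, 63]), (0.95, [608, 261, 63]), (0.62, [496, 375, 60]), (0.61, [474, 166, 63]), (0.19, [760, 169, 50])]
stand [(0.59, [663, 3, 8])]
bar [(0.86, [604, -5, 192])]
bar_tip [(0.92, [600, -5, 190])]
timer [(0.74, [474, 164, 66]), (0.57, [543, -299, 88])]
dial [(0.87, [554, -316, 102])]
puller [(0.56, [466, -258, 79])]
vase []
keys [(0.78, [464, 36, -1]), (0.29, [556, -318, 102])]
dish [(0.88, [666, 365, 15])]
phone [(0.71, [744, -236, 23])]
```

View pics/scene0.png

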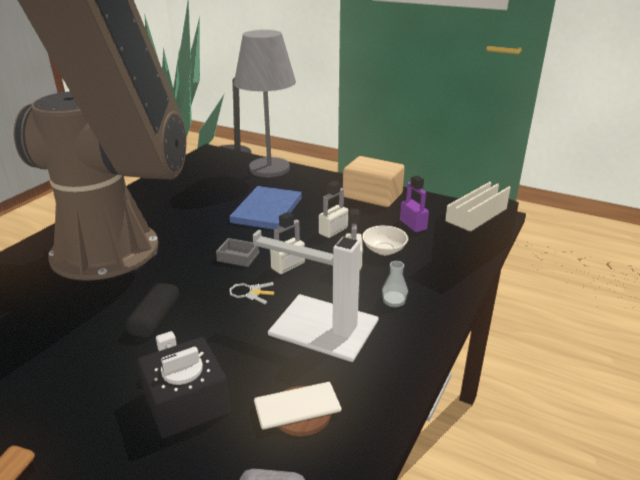

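View pics/top0.png

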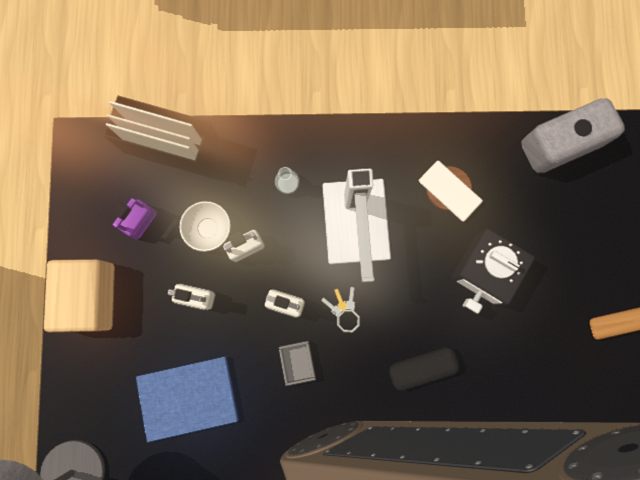

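Top view: white lanterns are at pixels (285,303), (192,296) and (244,245), and the purple look-alike at (134,218) is to be left alone. The bar runs from (367,278) to the column at (360,185). The timer is at (495,268) and the vase at (287,180). I'll confirm these in enlarged crops.

```bash
python3 - <<'E'
import cv2
im=cv2.imread('pics/top0.png')
cv2.imwrite('pics/c1.png',cv2.resize(im[190:320,110:310],None,fx=4,fy=4,interpolation=cv2.INTER_CUBIC))
cv2.imwrite('pics/c2.png',cv2.resize(im[160:325,320:540],None,fx=3.6,fy=3.6,interpolation=cv2.INTER_CUBIC))
E
```

```text
(no output)
```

View pics/c1.png

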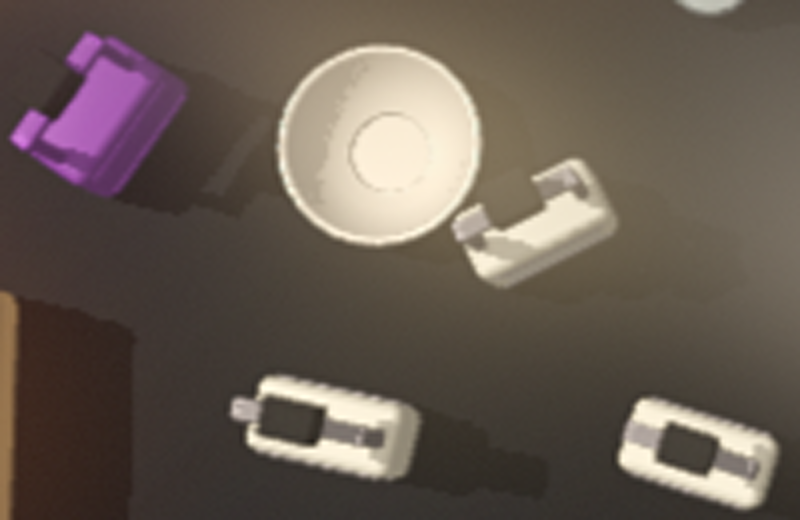

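View pics/c2.png

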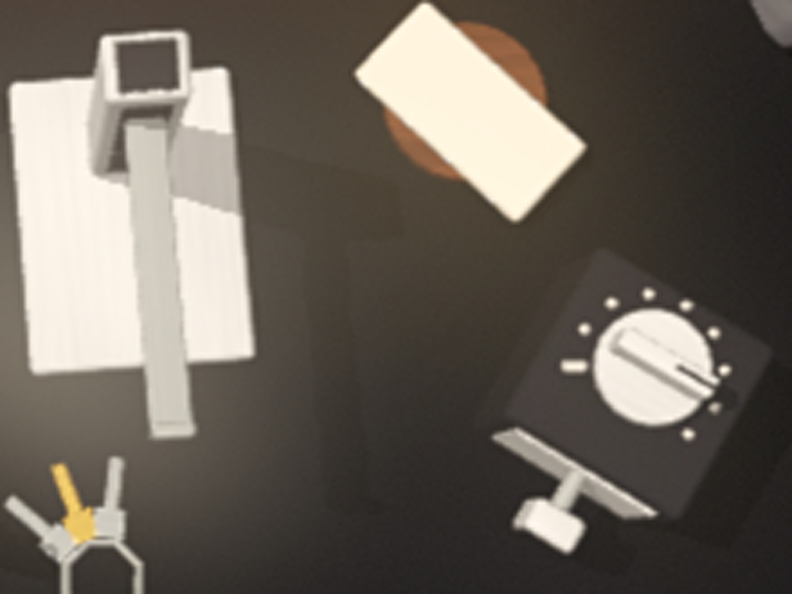

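The crops show three white lanterns, all upright with black tabs, and one purple one. The dial pointer (black end, crop 2 at (725,390)) sits around dots 6–7. Next I'll compute geometry from the pixels.

```bash
cat > h.py <<'E'
import numpy as np, cv2
from plant import robot, optics
def ray(cal,uv,z):
    K=np.array(cal['intrinsics']);T=np.array(cal['world_from_camera'])
    d=T[:3,:3]@np.linalg.solve(K,[uv[0],uv[1],1.]);o=T[:3,3]
    return o+d*(z-o[2])/d[2]
def pix(cal,P):
    K=np.array(cal['intrinsics']);T=np.array(cal['world_from_camera'])
    p=K@(T[:3,:3].T@(np.array(P)-T[:3,3])); return p[:2]/p[2]
def ang(v): return np.degrees(np.arctan2(v[1],v[0]))
E
python3 - <<'E'
from h import *
c=optics.get_calibration('top')
C=lambda x,y:(x/3.6+320-.36,y/3.6+160-.36)
dots=[(573,366),(584,329),(611,302),(648,294),(686,305),(714,332),(725,370),(714,407),(688,434)]
P=np.array([ray(c,C(*d),90)[:2] for d in dots])
A=np.c_[2*P[1:],np.ones(8)];s=np.linalg.lstsq(A,(P[1:]**2).sum(1),rcond=None)[0]
ctr=s[:2];print('dial axis',ctr,'r',np.sqrt(s[2]+ctr@ctr))
print('dot angles',[round(ang(p-ctr)) for p in P])
for z,a in [(129,(735,398)),(129,(620,338)),(129,(685,370))]:
    p=ray(c,C(*a),z)[:2];print('ptr',p,ang(p-ctr))
print('knob',ray(c,C(548,522),83))
a=ray(c,C(172,433),202)[:2];b=ray(c,C(147,120),190)[:2];col=ray(c,C(145,65),230)[:2]
print('tip',a,'bar root',b,'col',col,'dir',ang(a-b),np.linalg.norm(a-col))
for q in [(12,85),(226,70),(252,355),(33,373)]: print('base',ray(c,C(*q),12)[:2])
D=lambda x,y:(x/4+110-.4,y/4+190-.4)
print('L tab A',ray(c,D(690,447),148),'B',ray(c,D(290,415),148))
for n,q in dict(A=[(632,398),(778,438),(765,508),(620,468)],B=[(255,377),(410,400),(408,480),(248,450)],C=[(455,225),(560,165),(617,215),(500,287)]).items():
    w=[ray(c,D(*p),62)[:2] for p in q];print(n,np.mean(w,0),ang(w[1]-w[0]),ang(w[2]-w[3]))
E
```

```text
dial axis [ 557.62781717 -323.08861541] r 47.260616634711575
dot angles [88, 58, 27, -2, -33, -63, -93, -123, -153]
ptr [ 534.57962497 -361.42598341] -121.01402861237983
ptr [ 572.62892521 -293.39490317] 63.197333357170606
ptr [ 552.26035815 -331.98039264] -121.11698646340497
knob [ 462.48959505 -255.72091641   83.        ]
tip [515.1569447  -11.68825537] bar root [700.02361294  -3.36981849] col [ 7.22969009e+02 -1.14909693e-01] dir -177.42360236852898 208.13408230444597
base [766.10852939  74.53719349]
base [774.00252437 -71.56549197]
base [578.41426861 -82.56105996]
base [569.08324833  64.19267905]
L tab A [476.34454656 167.34914626 148.        ] B [497.47365272 380.57501388 148.        ]
A [475.2877447  168.62767112] -106.34597401207526 -106.39654662676016
B [494.32025813 379.2630086 ] -99.50116234488964 -101.62697758500867
C [609.80202233 263.33201488] -60.741769114282725 -58.985418349682824
```

Request:
jog_arm(slide=[[0.032,-0.027,-0.009],[0.032,-0.027,-0.009],[0.032,-0.027,-0.009],[0.032,-0.027,-0.009],[0.032,-0.027,-0.009],[0.032,-0.027,-0.009],[0.032,-0.027,-0.009],[0.032,-0.027,-0.009],[0.032,-0.027,-0.009],[0.032,-0.027,-0.009],[0.032,-0.027,-0.009],[0.032,-0.027,-0.009]], rot=[[0,0,0],[0,0,0],[0,0,0],[0,0,0],[0,0,0],[0,0,0],[0,0,0],[0,0,0],[0,0,0],[0,0,0],[0,0,0],[0,0,0]], jaw=0, squeeze=40)

```text
clock: 2.4
tool_pos: [474.6, -161.9, 337.1]
ee_rot: [[0.922, 0.387, 0.001], [0.387, -0.922, -0.0], [0.0, 0.0, -1.0]]
wrist_force: [2.0, 0.0, 0.0]
grip_width: 1.006
gripper_force: 0.0
```

Request:
jog_arm(slide=[[0,0,0],[0,0,0],[0,0,0],[0,0,0],[0,0,0],[0,0,0],[-0.01,-0.0353,0],[-0.01,-0.0353,0],[-0.01,-0.0353,0],[-0.01,-0.0353,0],[-0.01,-0.0353,0],[-0.01,-0.0353,0]], rot=[[0,0,6.5],[0,0,6.5],[0,0,6.5],[0,0,6.5],[0,0,6.5],[0,0,6.5],[0,0,0],[0,0,0],[0,0,0],[0,0,0],[0,0,0],[0,0,0]])

```text
clock: 3.4
tool_pos: [475.3, 57.9, 336.6]
ee_rot: [[0.96, -0.279, 0.001], [-0.279, -0.96, 0.0], [0.001, -0.0, -1.0]]
wrist_force: [0.8, -1.3, 0.5]
grip_width: 1.003
gripper_force: 0.0
```

Request:
jog_arm(slide=[[-0.01,-0.0353,0],[-0.01,-0.0353,0],[-0.01,-0.0353,0],[0,0,0],[0,0,0],[0,0,0]], rot=[[0,0,0],[0,0,0],[0,0,0],[0,0,0],[0,0,0],[0,0,0]])

```text
clock: 3.9
tool_pos: [476.2, 166.3, 336.3]
ee_rot: [[0.961, -0.278, -0.0], [-0.278, -0.961, -0.0], [-0.0, 0.0, -1.0]]
wrist_force: [-0.3, -0.9, -1.0]
grip_width: 1.001
gripper_force: 0.0
```

```bash
cat >> h.py <<'E'
def look(name,tag):
    cal=optics.get_calibration(name); im=optics.snapshot(name)
    cv2.imwrite(f'pics/{tag}.png',im[:,:,::-1]); return cal,im
def net(cam,n): return [(round(d['confidence'],2),[round(float(v)) for v in d['centre']]) for d in optics.boxes_of(cam,n)[:6]]
E
python3 - <<'E'
from h import *
s=robot.observe();print(s['clock'],s['tool_pos'],ang(np.array(s['ee_rot'])[:2,1]),s['joints'])
c,im=look('wrist','w1');np.save('w1.npy',c['world_from_camera']);print(c['world_from_camera'],c['intrinsics'][0])
print(net('wrist','lantern1'))
look('top','t1');print(net('top','lantern1'))
E
```

```text
3.9 [476.23364043 166.27454141 336.3072546 ] -106.15064681623788 [ 1.58140715e+01  9.99240333e+00  1.02097511e+02 -1.66871760e-02
  6.79228923e+01  1.21970992e+02]
[[-2.79006675e-01 -9.10536694e-01 -3.05087208e-01  5.56050473e+02]
 [-9.60289071e-01  2.64690204e-01  8.82269598e-02  1.44891593e+02]
 [ 4.19711145e-04  3.17587822e-01 -9.48228769e-01  4.79402957e+02]
 [ 0.00000000e+00  0.00000000e+00  0.00000000e+00  1.00000000e+00]] [338.63745209   0.         317.24371459]
[(0.97, [480, 168, 64]), (0.75, [498, 371, 62]), (0.63, [606, 262, 65]), (0.6, [674, 501, 27])]
[(0.88, [675, 516, 62]), (0.73, [623, 263, 123])]
```

View pics/w1.png

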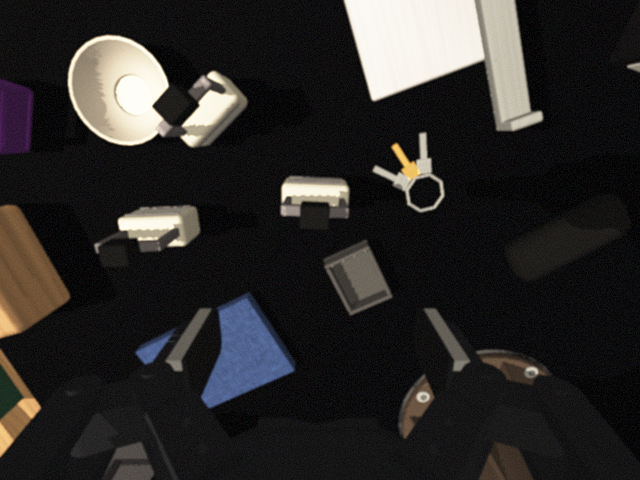

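Wrist view: lantern A has its black tab at (315,215) and cross-bar ends at (282,210) and (349,211). B's tab is at (115,252), C's at (176,103), and the bar lip at (520,122). I'll fit the poses by overlaying the model.

```bash
cat >> h.py <<'E'
def model(x,y,yaw):
    a=np.radians(yaw); R=np.array([[np.cos(a),-np.sin(a)],[np.sin(a),np.cos(a)]])
    b=[(sx*h,sy*w,z) for h,w,z0,z1 in [(21,42,0,62),(6,37,110,120),(12,15,120,148)] for z in(z0,z1) for sx,sy in[(-1,-1),(1,-1),(1,1),(-1,1)]]
    return [np.r_[R@p[:2]+(x,y),p[2]] for p in np.array(b,float)]
def draw(im,cal,poses,f=1,x0=0,y0=0,x1=640,y1=480,tag='o'):
    o=cv2.resize(np.ascontiguousarray(im[y0:y1,x0:x1,::-1]),None,fx=f,fy=f,interpolation=cv2.INTER_CUBIC)
    o=cv2.convertScaleAbs(o,alpha=1.5,beta=30)
    for p in poses:
        u=[((pix(cal,q)-(x0,y0))*f).astype(int) for q in model(*p)]
        for k in (0,8,16):
            for i in range(4):
                for a,b in((i,(i+1)%4),(i+4,(i+1)%4+4),(i,i+4)): cv2.line(o,tuple(map(int,u[k+a])),tuple(map(int,u[k+b])),(0,255,0),1)
    cv2.imwrite(f'pics/{tag}.png',o)
E
python3 - <<'E'
from h import *
im=cv2.imread('pics/w1.png')[:,:,::-1];c=dict(optics.get_calibration('wrist'),world_from_camera=np.load('w1.npy'))
draw(im,c,[(476.5,168,-16.4),(495.5,379.5,-10.5),(611,263,30)],2.6,80,50,380,280,tag='o1')
E
```

```text
(no output)
```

View pics/o1.png

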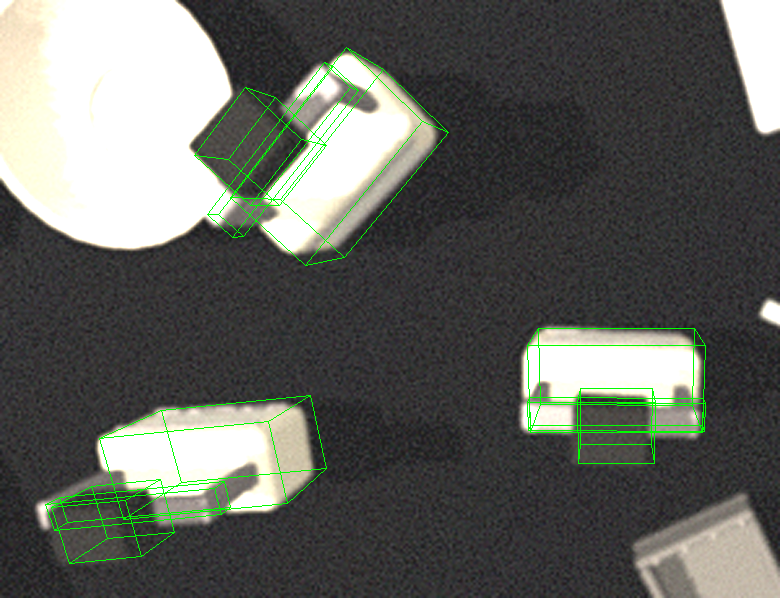

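The overlay fits all three lanterns within about 2 mm. Descending onto A.

Request:
jog_arm(slide=[[0,-0.003,0.025],[0,0,0.035],[0,0,0.035],[0,0,0.035],[0,0,0.035],[0,0,0.03],[0,0,0.02],[0,0,0],[0,0,0]], rot=[[0,0,0],[0,0,0],[0,0,0],[0,0,0],[0,0,0],[0,0,0],[0,0,0],[0,0,0],[0,0,0]])

```text
clock: 4.85
tool_pos: [476.9, 168.4, 121.1]
ee_rot: [[0.96, -0.28, -0.002], [-0.28, -0.96, -0.001], [-0.002, 0.001, -1.0]]
wrist_force: [0.1, 0.6, 0.5]
grip_width: 1.0
gripper_force: 0.0
```

Request:
jog_arm(slide=[[0,0,0],[0,0,0],[0,0,0],[0,0,0],[0,0,0],[0,0,0],[0,0,0],[0,0,0],[0,0,0],[0,0,0]], rot=[[0,0,0],[0,0,0],[0,0,0],[0,0,0],[0,0,0],[0,0,0],[0,0,0],[0,0,0],[0,0,0],[0,0,0]], jaw=255, squeeze=50)

```text
clock: 5.68
tool_pos: [477.9, 169.3, 122.4]
ee_rot: [[0.96, -0.279, 0.002], [-0.279, -0.96, 0.0], [0.002, -0.001, -1.0]]
wrist_force: [-1.2, -2.9, 12.8]
grip_width: 0.344
gripper_force: 48.8
```

Request:
jog_arm(slide=[[0,0,-0.025],[0,0,-0.035],[0,0,-0.03],[0,0,-0.014],[0,0,0],[0,0,0],[0,0,0],[-0.007,0.03,0],[-0.007,0.035,0],[-0.007,0.035,0],[-0.007,0.035,0],[-0.001,0.03,0]], rot=[[0,0,0],[0,0,0],[0,0,0],[0,0,0],[0,0,-6.4],[0,0,-6.4],[0,0,-6.4],[0,0,0],[0,0,0],[0,0,0],[0,0,0],[0,0,0]])

```text
clock: 6.68
tool_pos: [455.4, 1.2, 225.6]
ee_rot: [[0.999, 0.053, -0.0], [0.053, -0.999, -0.0], [-0.0, 0.0, -1.0]]
wrist_force: [1.5, 0.7, -2.0]
grip_width: 0.343
gripper_force: 50.8
```

Request:
jog_arm(slide=[[0,0.018,0],[0,0,0],[0,0,0],[0,0,0]], rot=[[0,0,0],[0,0,0],[0,0,0],[0,0,0]])

```text
clock: 7.02
tool_pos: [457.7, -14.8, 225.5]
ee_rot: [[0.999, 0.052, 0.0], [0.052, -0.999, 0.0], [0.0, -0.0, -1.0]]
wrist_force: [-0.0, 0.5, -2.5]
grip_width: 0.341
gripper_force: 50.8
```

```bash
python3 - <<'E'
from h import *
s=robot.observe();p=s['tool_pos'];yaw=ang(np.array(s['ee_rot'])[:2,1]);print(s['clock'],p,yaw,s['wrist_force'],s['grip_width'],s['joints'])
c,im=look('scene','s2')
o=cv2.resize(np.ascontiguousarray(im[140:360,180:420,::-1]),None,fx=2.7,fy=2.7)
def ln(a,b,col):
    f=lambda P:tuple(int(v) for v in (pix(c,P)-(180,140))*2.7)
    cv2.line(o,f(a),f(b),col,1)
S=lambda d,w,z:(723.2-d*.9986-w*.0523,-.9-d*.0523+w*.9986,z)
for w in(-12,12): ln(S(20,w,190),S(210,w,190),(0,255,0)); ln(S(210,w,190),S(210,w,204),(0,255,0))
ln(S(210,-12,204),S(210,12,204),(0,255,0))
a=np.radians(yaw+90);e=np.array([np.cos(a),np.sin(a)]);n=np.array([-e[1],e[0]])
z0=p[2]-122.4
for h,w,za,zb in [(21,42,0,62),(6,37,110,120)]:
    q=[np.array(p[:2])+sx*h*e+sy*w*n for sx,sy in[(-1,-1),(1,-1),(1,1),(-1,1)]]
    for i in range(4):
        A,B=q[i],q[(i+1)%4]
        for z in(za,zb): ln((*A,z+z0),(*B,z+z0),(0,0,255))
        ln((*A,za+z0),(*A,zb+z0),(0,0,255))
cv2.imwrite('pics/s2o.png',o)
E
```

```text
7.0167 [457.73316723 -14.78230297 225.51297016] -87.03318537921066 [-0.03002128  0.54990209 -2.54277735] 0.3406625763361425 [-5.65206005e+00  1.25477318e+01  1.16066678e+02  1.38881055e-02
  5.13819102e+01  8.13724582e+01]
```

View pics/s2o.png

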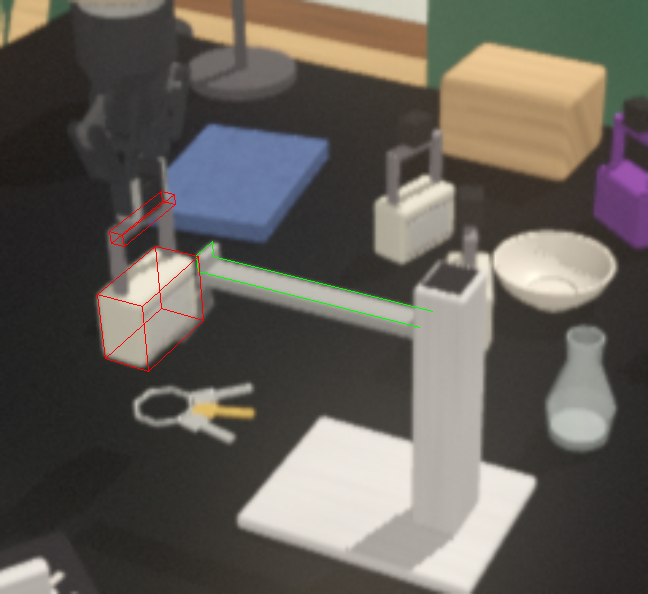

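Lantern A is held level, and its loop lines up with the bar tip. Threading it inward to 57 mm.

Request:
jog_arm(slide=[[0.01,0,0],[0.02,0,0],[0.025,0,0],[0.03,0,0],[0.03,0,0],[0.03,0,0],[0.03,0,0],[0.022,0,0],[0.01,0,0],[0.002,0,0],[0,0,0],[0,0,0]], rot=[[0,0,0],[0,0,0],[0,0,0],[0,0,0],[0,0,0],[0,0,0],[0,0,0],[0,0,0],[0,0,0],[0,0,0],[0,0,0],[0,0,0]])

```text
clock: 8.07
tool_pos: [665.6, -3.7, 225.1]
ee_rot: [[0.999, 0.053, -0.001], [0.053, -0.999, 0.0], [-0.001, -0.0, -1.0]]
wrist_force: [-0.6, 1.1, -1.7]
grip_width: 0.34
gripper_force: 50.8
```

Request:
jog_arm(slide=[[0,0,0.007],[0,0,0.006],[0,0,0.005],[0,0,0.005],[0,0,0.003],[0,0,0.003],[0,0,0.002],[0,0,0],[0,0,0]], rot=[[0,0,0],[0,0,0],[0,0,0],[0,0,0],[0,0,0],[0,0,0],[0,0,0],[0,0,0],[0,0,0]])

```text
clock: 8.82
tool_pos: [666.5, -4.2, 194.5]
ee_rot: [[0.999, 0.052, -0.0], [0.052, -0.999, -0.0], [-0.0, 0.0, -1.0]]
wrist_force: [-1.2, -0.4, -0.2]
grip_width: 0.342
gripper_force: 51.0
```

Request:
jog_arm(slide=[[0,0,0],[0,0,0],[0,0,0],[0,0,0],[0,0,0],[0,0,0],[0,0,-0.01],[0,0,-0.02],[0,0,-0.03],[0,0,-0.03],[0,0,-0.03],[0,0,-0.03]], rot=[[0,0,0],[0,0,0],[0,0,0],[0,0,0],[0,0,0],[0,0,0],[0,0,0],[0,0,0],[0,0,0],[0,0,0],[0,0,0],[0,0,0]], jaw=0)

```text
clock: 9.82
tool_pos: [666.3, -4.2, 346.7]
ee_rot: [[0.999, 0.052, 0.001], [0.052, -0.999, -0.0], [0.001, 0.0, -1.0]]
wrist_force: [0.5, 0.2, -0.2]
grip_width: 1.003
gripper_force: 0.0
```

```bash
python3 - <<'E'
from h import *
s=robot.observe();print(s['clock'],s['tool_pos'],s['grip_width'])
c,im=look('scene','s3');print(net('scene','lantern1'))
cv2.imwrite('pics/s3o.png',cv2.resize(im[140:360,180:440,::-1],None,fx=2.5,fy=2.5))
look('wrist','w3');print(net('wrist','lantern1'))
look('top','t3');print(net('top','lantern1'))
E
```

```text
9.8167 [666.28990247  -4.16051953 346.74639982] 1.002705614588261
[(0.93, [622, 256, 118]), (0.85, [505, 371, 62]), (0.71, [688, 505, 60]), (0.7, [714, -23, 13]), (0.69, [669, -30, 132]), (0.46, [744, -237, 18])]
[(0.96, [620, 253, 66]), (0.94, [501, 367, 61]), (0.78, [667, -5, 196])]
[(0.8, [493, 377, 61]), (0.62, [661, -10, 187]), (0.61, [608, 264, 66]), (0.56, [673, 513, 62])]
```

View pics/s3o.png

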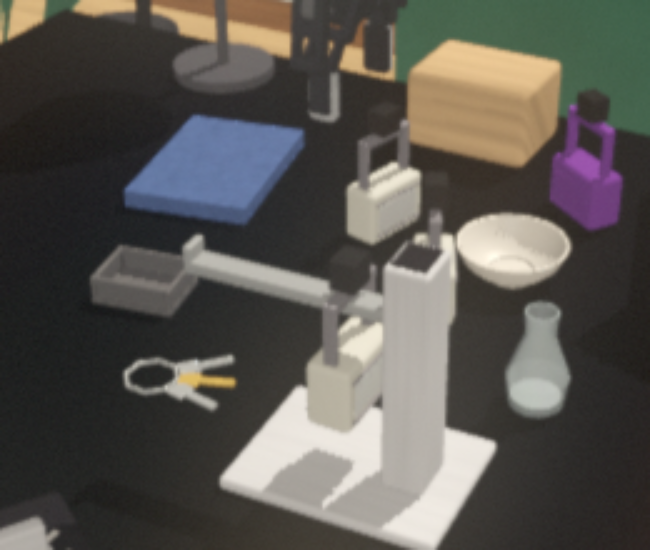

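Lantern A hangs on the bar next to the column (s3o at (350,340)). Next is C.

Request:
jog_arm(slide=[[0,0,0],[0,0,0],[0,0,0],[0,0,0],[0.0107,-0.0325,0],[0.0107,-0.0325,0],[0.0107,-0.0325,0],[0.0107,-0.0325,0],[0.0107,-0.0325,0],[0.0107,-0.0325,0],[0.0107,-0.0325,0],[0.0107,-0.0325,0]], rot=[[0,0,-6.75],[0,0,-6.75],[0,0,-6.75],[0,0,-6.75],[0,0,0],[0,0,0],[0,0,0],[0,0,0],[0,0,0],[0,0,0],[0,0,0],[0,0,0]])

```text
clock: 11.12
tool_pos: [609.6, 265.2, 343.0]
ee_rot: [[0.866, 0.5, -0.002], [0.5, -0.866, -0.001], [-0.002, -0.0, -1.0]]
wrist_force: [0.7, -0.7, 0.8]
grip_width: 1.002
gripper_force: 0.0
```

Request:
jog_arm(slide=[[0,0,0],[0,0,0],[0,0,0]], rot=[[0,0,0],[0,0,0],[0,0,0]])

```text
clock: 11.37
tool_pos: [610.3, 263.6, 343.3]
ee_rot: [[0.866, 0.5, -0.002], [0.5, -0.866, -0.001], [-0.002, 0.0, -1.0]]
wrist_force: [-0.8, 0.6, -0.3]
grip_width: 1.001
gripper_force: 0.0
```

```bash
python3 - <<'E'
from h import *
s=robot.observe();print(s['clock'],s['tool_pos'],ang(np.array(s['ee_rot'])[:2,1]))
c,im=look('wrist','w4');print(net('wrist','lantern1'))
draw(im,c,[(610.5,264,30),(495.5,380.5,-10.5)],1.6,0,80,480,400,tag='o4')
E
```

```text
11.3667 [610.28989526 263.58895822 343.26635925] -59.967490634550295
[(0.87, [678, 511, 58]), (0.81, [620, 272, 63]), (0.71, [664, 14, 137]), (0.58, [763, 175, 55]), (0.55, [504, 379, 61])]
```

View pics/o4.png

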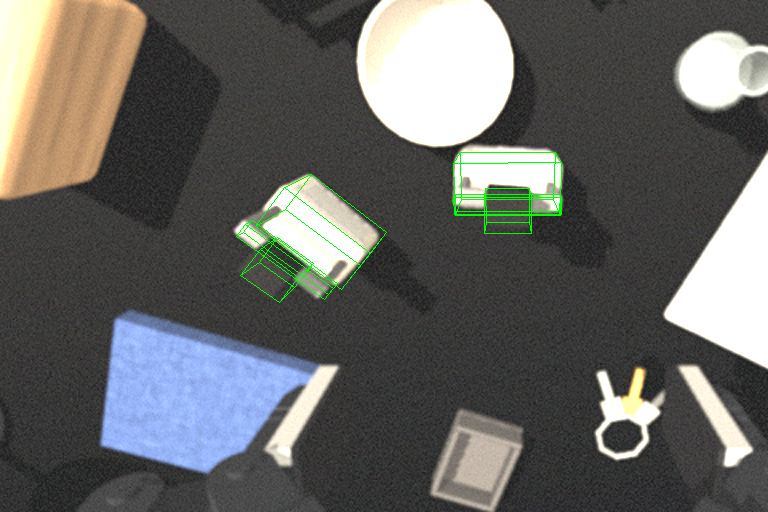

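Aligned with C; the overlay sits about 4 mm short along tool x. Descending with that correction.

Request:
jog_arm(slide=[[0.004,0,0.025],[0,0,0.036],[0,0,0.036],[0,0,0.036],[0,0,0.036],[0,0,0.032],[0,0,0.02],[0,0,0],[0,0,0]], rot=[[0,0,0],[0,0,0],[0,0,0],[0,0,0],[0,0,0],[0,0,0],[0,0,0],[0,0,0],[0,0,0]])

```text
clock: 12.22
tool_pos: [614.0, 264.7, 122.9]
ee_rot: [[0.867, 0.499, -0.002], [0.499, -0.867, -0.001], [-0.002, -0.0, -1.0]]
wrist_force: [0.1, 0.2, 0.0]
grip_width: 0.998
gripper_force: 0.0
```

Request:
jog_arm(slide=[[0,0,0],[0,0,0],[0,0,0],[0,0,0],[0,0,0],[0,0,0],[0,0,0],[0,0,0],[0,0,0],[0,0,0]], rot=[[0,0,0],[0,0,0],[0,0,0],[0,0,0],[0,0,0],[0,0,0],[0,0,0],[0,0,0],[0,0,0],[0,0,0]], jaw=255)

```text
clock: 13.05
tool_pos: [614.8, 266.2, 124.7]
ee_rot: [[0.866, 0.5, 0.002], [0.5, -0.866, 0.001], [0.002, 0.0, -1.0]]
wrist_force: [-1.4, -0.4, 9.7]
grip_width: 0.344
gripper_force: 48.8
```

Request:
jog_arm(slide=[[0,0,-0.03],[0,0,-0.035],[0,0,-0.03],[0,0,0],[0,0,0],[0,0,0],[0,0,0],[-0.025,0.01,0],[-0.035,0.01,0],[-0.037,0.01,0],[-0.037,0.01,0],[-0.037,0.01,0]], rot=[[0,0,0],[0,0,0],[0,0,0],[0,0,6.75],[0,0,6.75],[0,0,6.75],[0,0,6.75],[0,0,0],[0,0,0],[0,0,0],[0,0,0],[0,0,0]])

```text
clock: 14.05
tool_pos: [444.1, 206.3, 218.4]
ee_rot: [[0.999, 0.052, 0.0], [0.052, -0.999, 0.0], [0.0, -0.0, -1.0]]
wrist_force: [-0.4, 0.5, -0.5]
grip_width: 0.346
gripper_force: 49.9
```

Request:
jog_arm(slide=[[0,0.025,0],[0,0.035,0],[0,0.035,0],[0,0.035,0],[0,0.035,0],[0,0.035,0],[0,0.022,0],[0,0,0],[0,0,0],[0,0,0]], rot=[[0,0,0],[0,0,0],[0,0,0],[0,0,0],[0,0,0],[0,0,0],[0,0,0],[0,0,0],[0,0,0],[0,0,0]])

```text
clock: 14.88
tool_pos: [457.5, -14.5, 218.5]
ee_rot: [[0.999, 0.052, 0.0], [0.052, -0.999, 0.0], [0.0, -0.0, -1.0]]
wrist_force: [0.0, -0.3, -0.6]
grip_width: 0.34
gripper_force: 50.4
```

```bash
python3 - <<'E'
from h import *
s=robot.observe();print(s['clock'],s['tool_pos'],ang(np.array(s['ee_rot'])[:2,1]),s['wrist_force'])
c,im=look('scene','s5')
cv2.imwrite('pics/s5o.png',cv2.resize(im[190:310,200:380,::-1],None,fx=4,fy=4,interpolation=cv2.INTER_CUBIC))
look('top','t5');print(net('top','lantern1'))
E
```

```text
14.8833 [457.53640715 -14.50856566 218.5485701 ] -87.0394546669109 [ 0.00218742 -0.27341206 -0.64254991]
[(0.93, [659, 7, 132]), (0.88, [673, 515, 62])]
```

View pics/s5o.png

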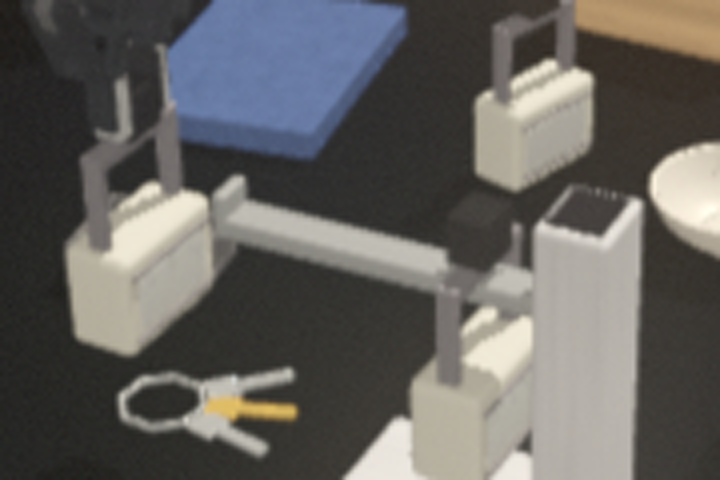

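```bash
python3 - <<'E'
from h import *
c=optics.get_calibration('scene')
S=lambda d,w,z:(723.2-d*.9986-w*.0523,-.9-d*.0523+w*.9986,z)
for dip in (0,8,11): print(dip,[((pix(c,S(d,w,z-dip))-(200,190))*4).round() for d,w,z in[(210,-12,204),(202,12,204),(202,-12,190),(100,-12,190)]])
p=np.array([457.5,-14.5])
for zz in (104,106): print(zz,[((pix(c,(p[0]+sx*21+sy*42*.052,p[1]+sy*42,zz))-(200,190))*4).round() for sx,sy in[(-1,-1),(1,-1)]])
E
```

```text
0 [array([212., 179.]), array([248., 161.]), array([227., 205.]), array([399., 249.])]
8 [array([213., 192.]), array([249., 174.]), array([228., 218.]), array([399., 262.])]
11 [array([213., 197.]), array([249., 179.]), array([228., 223.]), array([399., 267.])]
104 [array([ 71., 327.]), array([133., 347.])]
106 [array([ 70., 324.]), array([132., 344.])]
```

Lip dip is about 9 mm, and the held eye is at about 204–209 mm, inside the 195–217 window. Threading to 107 mm.

Request:
jog_arm(slide=[[0.01,0,0],[0.02,0,0],[0.025,0,0],[0.025,0,0],[0.025,0,0],[0.025,0,0],[0.019,0,0],[0.008,0,0],[0.002,0,0],[0,0,0],[0,0,0],[0,0,0]], rot=[[0,0,0],[0,0,0],[0,0,0],[0,0,0],[0,0,0],[0,0,0],[0,0,0],[0,0,0],[0,0,0],[0,0,0],[0,0,0],[0,0,0]])

```text
clock: 16.03
tool_pos: [615.4, -6.3, 218.5]
ee_rot: [[0.999, 0.052, -0.001], [0.052, -0.999, 0.0], [-0.001, -0.0, -1.0]]
wrist_force: [1.0, 0.5, -1.8]
grip_width: 0.345
gripper_force: 50.4
```

Request:
jog_arm(slide=[[0,0,0.008],[0,0,0.006],[0,0,0.006],[0,0,0.005],[0,0,0.003],[0,0,0.003],[0,0,0.002],[0,0,0],[0,0,0]], rot=[[0,0,0],[0,0,0],[0,0,0],[0,0,0],[0,0,0],[0,0,0],[0,0,0],[0,0,0],[0,0,0]])

```text
clock: 16.78
tool_pos: [616.4, -6.5, 185.4]
ee_rot: [[0.999, 0.052, -0.0], [0.052, -0.999, 0.0], [-0.0, -0.0, -1.0]]
wrist_force: [-1.7, 0.5, -0.6]
grip_width: 0.344
gripper_force: 50.7
```

Request:
jog_arm(slide=[[0,0,0],[0,0,0],[0,0,0],[0,0,0],[0,0,0],[0,0,0],[0,0,-0.01],[0,0,-0.02],[0,0,-0.03],[0,0,-0.035],[0,0,-0.035],[0,0,-0.03]], rot=[[0,0,0],[0,0,0],[0,0,0],[0,0,0],[0,0,0],[0,0,0],[0,0,0],[0,0,0],[0,0,0],[0,0,0],[0,0,0],[0,0,0]], jaw=0)

```text
clock: 17.78
tool_pos: [616.4, -6.4, 348.7]
ee_rot: [[0.999, 0.052, 0.002], [0.052, -0.999, -0.0], [0.002, 0.0, -1.0]]
wrist_force: [-0.1, 0.6, -0.0]
grip_width: 0.999
gripper_force: 0.0
```

```bash
python3 - <<'E'
from h import *
s=robot.observe();print(s['clock'],s['tool_pos'],ang(np.array(s['ee_rot'])[:2,1]))
look('scene','s6');print(net('scene','lantern1'))
look('wrist','w6');print(net('wrist','lantern1'))
look('top','t6');print(net('top','lantern1'))
E
```

```text
17.7833 [616.3898473   -6.42656629 348.7076559 ] -87.00660254871269
[(0.78, [669, -30, 125]), (0.74, [504, 372, 61]), (0.71, [745, -234, 18]), (0.65, [688, 503, 65]), (0.57, [617, -34, 124])]
[(0.97, [616, 0, 181]), (0.69, [499, 365, 62]), (0.62, [664, -6, 184])]
[(0.7, [676, 514, 64]), (0.68, [494, 378, 61]), (0.68, [610, -15, 183])]
```

Request:
jog_arm(slide=[[0,0,0],[0,0,0],[-0.019,-0.036,0],[-0.019,-0.036,0],[-0.019,-0.036,0],[-0.019,-0.036,0],[-0.019,-0.036,0],[-0.019,-0.036,0],[-0.019,-0.036,0],[-0.019,-0.036,0],[-0.019,-0.036,0],[-0.019,-0.036,0]], rot=[[0,0,6.75],[0,0,6.75],[0,0,0],[0,0,0],[0,0,0],[0,0,0],[0,0,0],[0,0,0],[0,0,0],[0,0,0],[0,0,0],[0,0,0]])

```text
clock: 19.08
tool_pos: [493.7, 383.6, 344.0]
ee_rot: [[0.983, -0.182, -0.002], [-0.182, -0.983, -0.001], [-0.002, 0.002, -1.0]]
wrist_force: [1.2, 0.2, 0.3]
grip_width: 0.995
gripper_force: 0.0
```

Request:
jog_arm(slide=[[0,0,0],[0,0,0],[0,0,0]], rot=[[0,0,0],[0,0,0],[0,0,0]])

```text
clock: 19.33
tool_pos: [494.8, 381.8, 344.1]
ee_rot: [[0.983, -0.182, -0.002], [-0.182, -0.983, -0.002], [-0.001, 0.002, -1.0]]
wrist_force: [0.3, -0.4, -0.9]
grip_width: 1.0
gripper_force: 0.0
```

```bash
python3 - <<'E'
from h import *
s=robot.observe();print(s['clock'],s['tool_pos'],ang(np.array(s['ee_rot'])[:2,1]))
c,im=look('wrist','w7');print(net('wrist','lantern1'))
draw(im,c,[(495.5,380.5,-10.5)],3,200,140,440,300,tag='o7')
E
```

```text
19.3333 [494.75751623 381.80934486 344.13888472] -100.45737283592554
[(0.88, [678, 516, 59]), (0.74, [608, 43, 85]), (0.62, [502, 382, 60])]
```

View pics/o7.png

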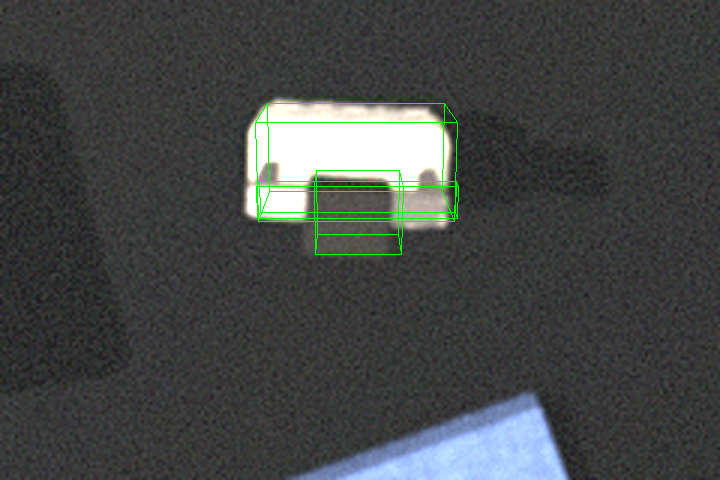

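B is about 3 mm to the left of the overlay and turned about 2.5° (clockwise in the image). Correcting and descending.

Request:
jog_arm(slide=[[0.001,-0.0025,0.025],[0,0,0.036],[0,0,0.036],[0,0,0.036],[0,0,0.036],[0,0,0.032],[0,0,0.02],[0,0,0],[0,0,0]], rot=[[0,0,2.5],[0,0,0],[0,0,0],[0,0,0],[0,0,0],[0,0,0],[0,0,0],[0,0,0],[0,0,0]])

```text
clock: 20.18
tool_pos: [496.8, 383.1, 124.0]
ee_rot: [[0.974, -0.227, -0.002], [-0.227, -0.974, -0.001], [-0.001, 0.002, -1.0]]
wrist_force: [0.2, 0.2, 1.2]
grip_width: 1.001
gripper_force: 0.0
```

Request:
jog_arm(slide=[[0,0,0],[0,0,0],[0,0,0],[0,0,0],[0,0,0],[0,0,0],[0,0,0],[0,0,0],[0,0,0],[0,0,0]], rot=[[0,0,0],[0,0,0],[0,0,0],[0,0,0],[0,0,0],[0,0,0],[0,0,0],[0,0,0],[0,0,0],[0,0,0]], jaw=255)

```text
clock: 21.02
tool_pos: [497.0, 384.4, 125.5]
ee_rot: [[0.974, -0.225, 0.001], [-0.225, -0.974, 0.0], [0.001, -0.001, -1.0]]
wrist_force: [-0.3, -4.6, 11.0]
grip_width: 0.342
gripper_force: 49.1
```

Request:
jog_arm(slide=[[0,0,-0.025],[0,0,-0.032],[0,0,-0.028],[0,0,0],[0,0,0],[0,0,0],[-0.005,0.02,0],[-0.005,0.03,0],[-0.005,0.035,0],[-0.005,0.035,0],[-0.005,0.035,0],[-0.005,0.035,0]], rot=[[0,0,0],[0,0,0],[0,0,0],[0,0,-5.3],[0,0,-5.3],[0,0,-5.4],[0,0,0],[0,0,0],[0,0,0],[0,0,0],[0,0,0],[0,0,0]])

```text
clock: 22.02
tool_pos: [476.0, 191.8, 209.6]
ee_rot: [[0.999, 0.053, 0.0], [0.053, -0.999, 0.0], [0.0, -0.0, -1.0]]
wrist_force: [1.4, -0.6, -2.1]
grip_width: 0.34
gripper_force: 51.1
```

Request:
jog_arm(slide=[[-0.006,0.035,0],[-0.006,0.035,0],[-0.006,0.035,0],[-0.006,0.035,0],[-0.005,0.035,0],[0,0.03,0],[0,0,0],[0,0,0],[0,0,0],[0,0,0]], rot=[[0,0,0],[0,0,0],[0,0,0],[0,0,0],[0,0,0],[0,0,0],[0,0,0],[0,0,0],[0,0,0],[0,0,0]])

```text
clock: 22.85
tool_pos: [458.3, -12.3, 209.5]
ee_rot: [[0.999, 0.053, 0.0], [0.053, -0.999, 0.0], [0.0, -0.0, -1.0]]
wrist_force: [0.1, -0.5, -2.0]
grip_width: 0.338
gripper_force: 51.3
```

```bash
python3 - <<'E'
from h import *
s=robot.observe();print(s['clock'],s['tool_pos'],ang(np.array(s['ee_rot'])[:2,1]),s['wrist_force'])
c,im=look('scene','s8')
cv2.imwrite('pics/s8o.png',cv2.resize(im[190:310,200:380,::-1],None,fx=4,fy=4,interpolation=cv2.INTER_CUBIC))
S=lambda d,w,z:(723.2-d*.9986-w*.0523,-.9-d*.0523+w*.9986,z)
for dip in (16,20,24): print(dip,[((pix(c,S(d,w,z-dip))-(200,190))*4).round() for d,w,z in[(210,-12,204),(202,12,204),(202,-12,190),(170,-12,190)]])
E
```

```text
22.85 [458.33958022 -12.33156428 209.46118072] -86.9683305245773 [ 0.06096977 -0.54437598 -1.97192032]
16 [array([214., 205.]), array([250., 187.]), array([229., 231.]), array([281., 244.])]
20 [array([214., 211.]), array([250., 193.]), array([229., 237.]), array([281., 251.])]
24 [array([215., 218.]), array([251., 200.]), array([229., 243.]), array([282., 257.])]
```

View pics/s8o.png

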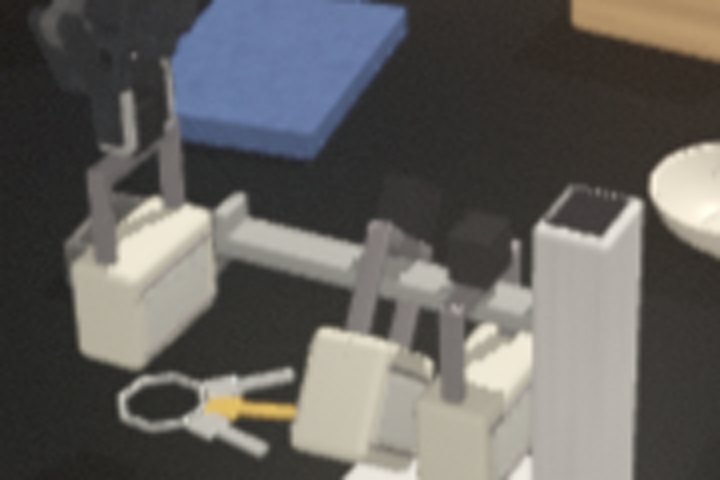

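Lantern C on the bar is swung outward and twisted in this picture, possibly from the announced knock. I'll wait and look again.

Request:
jog_arm(slide=[[0,0.002,0],[0,0,0],[0,0,0],[0,0,0],[0,0,0],[0,0,0],[0,0,0],[0,0,0],[0,0,0],[0,0,0],[0,0,0],[0,0,0]], rot=[[0,0,0],[0,0,0],[0,0,0],[0,0,0],[0,0,0],[0,0,0],[0,0,0],[0,0,0],[0,0,0],[0,0,0],[0,0,0],[0,0,0]])

```text
clock: 23.9
tool_pos: [458.5, -15.1, 209.4]
ee_rot: [[0.999, 0.052, -0.0], [0.052, -0.999, 0.0], [-0.0, -0.0, -1.0]]
wrist_force: [0.0, 0.6, -1.5]
grip_width: 0.337
gripper_force: 51.4
```

```bash
python3 - <<'E'
from h import *
ims=[]
c,im=look('scene','s9');a=cv2.resize(im[200:310,230:380,::-1],None,fx=4,fy=4,interpolation=cv2.INTER_CUBIC)
for i in range(4): look('scene','s9b')
c,im2=look('scene','s9c')
print(np.abs(im.astype(int)-im2)[200:310,270:380].mean(), np.abs(im.astype(int)-im2)[400:470,300:400].mean(),net('scene','lantern1'))
p=cv2.imread('pics/s8.png')[:,:,::-1]; print(np.abs(im.astype(int)-p)[200:310,270:380].mean())
cv2.imwrite('pics/s9o.png',a)
E
```

```text
3.8410743801652893 1.5545238095238094 [(0.87, [623, -33, 128]), (0.81, [670, -30, 124]), (0.72, [684, 508, 61]), (0.7, [468, -28, 142]), (0.63, [583, -14, 174]), (0.45, [469, 35, 5])]
9.406391184573003
```

View pics/s9o.png

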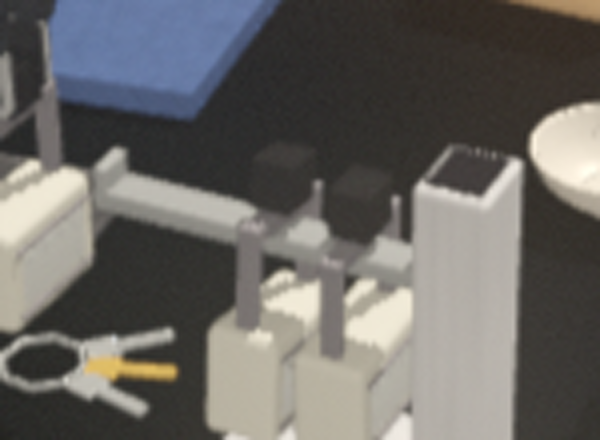

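C has swung back upright, about 48 mm from A. The knock is over and everything is settling. Raising B by 4 mm and threading it to 157 mm.

Request:
jog_arm(slide=[[0,0,-0.004],[0.01,0,0],[0.018,0,0],[0.02,0,0],[0.02,0,0],[0.02,0,0],[0.013,0,0],[0.006,0,0],[0.001,0,0],[0,0,0],[0,0,0]], rot=[[0,0,0],[0,0,0],[0,0,0],[0,0,0],[0,0,0],[0,0,0],[0,0,0],[0,0,0],[0,0,0],[0,0,0],[0,0,0]])

```text
clock: 25.17
tool_pos: [565.5, -9.4, 213.2]
ee_rot: [[0.999, 0.052, -0.001], [0.052, -0.999, 0.0], [-0.001, -0.0, -1.0]]
wrist_force: [-1.2, 0.3, -2.3]
grip_width: 0.337
gripper_force: 51.4
```

Request:
jog_arm(slide=[[0,0,0.008],[0,0,0.007],[0,0,0.007],[0,0,0.006],[0,0,0.003],[0,0,0.003],[0,0,0.002],[0,0,0],[0,0,0]], rot=[[0,0,0],[0,0,0],[0,0,0],[0,0,0],[0,0,0],[0,0,0],[0,0,0],[0,0,0],[0,0,0]])

```text
clock: 25.92
tool_pos: [566.3, -9.5, 177.4]
ee_rot: [[0.999, 0.052, -0.0], [0.052, -0.999, 0.0], [-0.0, -0.0, -1.0]]
wrist_force: [-1.5, 0.4, 0.3]
grip_width: 0.34
gripper_force: 51.6
```

```bash
python3 - <<'E'
from h import *
s=robot.observe();print(s['clock'],s['tool_pos'],s['wrist_force'])
look('scene','s10');print(net('scene','lantern1'))
E
```

```text
25.9167 [566.33845229  -9.45695938 177.44374697] [-1.47073219  0.42962964  0.26894127]
[(0.96, [620, -39, 117]), (0.92, [667, -28, 115]), (0.88, [688, 506, 61])]
```

Request:
jog_arm(slide=[[0,0,0],[0,0,0],[0,0,0],[0,0,0],[0,0,0],[0,0,0],[0,0,-0.01],[0,0,-0.02],[0,0,-0.03],[0,0,-0.035],[0,0,-0.035],[0,0,-0.035]], rot=[[0,0,0],[0,0,0],[0,0,0],[0,0,0],[0,0,0],[0,0,0],[0,0,0],[0,0,0],[0,0,0],[0,0,0],[0,0,0],[0,0,0]], jaw=0)

```text
clock: 27.02
tool_pos: [565.9, -9.4, 344.9]
ee_rot: [[0.999, 0.052, 0.0], [0.052, -0.999, -0.0], [0.0, 0.0, -1.0]]
wrist_force: [1.4, 0.4, -0.3]
grip_width: 1.002
gripper_force: 0.0
```

```bash
python3 - <<'E'
from h import *
s=robot.observe();print(s['clock'],s['tool_pos'],ang(np.array(s['ee_rot'])[:2,1]),s['joints'])
look('scene','s11');print(net('scene','lantern1'))
look('wrist','w11');print(net('wrist','lantern1'))
E
```

```text
27.0167 [565.90952887  -9.4377563  344.93819727] -87.00819607172582 [-4.02463683e+00  1.51089777e+01  9.41188182e+01  6.71374048e-04
  7.07498511e+01  8.29833376e+01]
[(0.85, [669, -26, 114]), (0.7, [620, -29, 111]), (0.62, [577, -30, 116]), (0.61, [688, 508, 63]), (0.32, [596, -12, 164])]
[(0.97, [569, -10, 168]), (0.89, [614, 1, 170]), (0.6, [662, -4, 173]), (0.22, [757, 151, 55])]
```

All three hang at about 55, 107 and 155 mm. Now the dial: the pointer is at click 7, so it needs 120° anticlockwise to reach click 3.

Request:
jog_arm(slide=[[0,0,0],[0,0,0],[0,0,0],[0,0,0],[0,0,0],[0,0,0],[0,0,0],[0,0,0],[-0.0298,0.018,0],[-0.0298,0.018,0],[-0.0298,0.018,0],[-0.0298,0.018,0]], rot=[[0,0,-6.8],[0,0,-6.8],[0,0,-6.8],[0,0,-6.8],[0,0,-6.8],[0,0,-6.8],[0,0,-6.8],[0,0,-6.8],[0,0,0],[0,0,0],[0,0,0],[0,0,0]])

```text
clock: 28.22
tool_pos: [561.8, -149.7, 341.3]
ee_rot: [[0.538, 0.843, -0.002], [0.843, -0.538, 0.001], [-0.001, -0.002, -1.0]]
wrist_force: [0.6, -0.7, -0.4]
grip_width: 0.998
gripper_force: 0.0
```

Request:
jog_arm(slide=[[-0.0298,0.018,0.01],[-0.0298,0.018,0.02],[-0.0298,0.018,0.02],[-0.0298,0.018,0.02],[-0.0298,0.018,0.01],[0,0,0],[0,0,0],[0,0,0]], rot=[[0,0,0],[0,0,0],[0,0,0],[0,0,0],[0,0,0],[0,0,0],[0,0,0],[0,0,0]])

```text
clock: 28.88
tool_pos: [557.7, -322.3, 261.5]
ee_rot: [[0.54, 0.842, -0.002], [0.842, -0.54, 0.001], [0.0, -0.002, -1.0]]
wrist_force: [0.1, 0.1, -0.3]
grip_width: 0.996
gripper_force: 0.0
```

```bash
python3 - <<'E'
from h import *
s=robot.observe();p=s['tool_pos'];print(s['clock'],p,ang(np.array(s['ee_rot'])[:2,1]),s['joints'])
c,im=look('wrist','w12');print(net('wrist','dial'),net('wrist','puller'))
f=2.2;x0,y0=160,100
o=cv2.convertScaleAbs(cv2.resize(np.ascontiguousarray(im[y0:y0+260,x0:x0+340,::-1]),None,fx=f,fy=f),alpha=1.2)
P=lambda q:tuple(int(v) for v in (pix(c,q)-(x0,y0))*f)
ax=np.array([557.6,-323.1]);yaw=87.3-120
for k in range(9):
    a=np.radians(87.3-30*k);cv2.circle(o,P((*(ax+47.3*np.array([np.cos(a),np.sin(a)])),90)),3,(0,0,255),1)
a=np.radians(-122.7);e=np.array([np.cos(a),np.sin(a)]);n=np.array([-e[1],e[0]])
q=[P((*(ax+sx*32*e+sy*7*n),129)) for sx,sy in[(-1,-1),(1,-1),(1,1),(-1,1)]]
cv2.polylines(o,[np.array(q)],True,(0,255,0),1)
a=np.radians(yaw);e=np.array([np.cos(a),np.sin(a)]);n=np.array([-e[1],e[0]]);k=ax-115*e;print('knob',k,yaw)
q=[P((*(k+sx*11*e+sy*17*n),83)) for sx,sy in[(-1,-1),(1,-1),(1,1),(-1,1)]]
cv2.polylines(o,[np.array(q)],True,(0,255,0),1)
cv2.imwrite('pics/o12.png',o)
E
```

```text
28.8833 [ 557.67472843 -322.29158183  261.47691257] -32.65039629141862 [-3.27298681e+01  2.55677334e+01  9.02226806e+01  1.74337012e-02
  6.43256714e+01 -8.70248658e-02]
[(0.76, [562, -321, 102])] [(0.64, [467, -264, 80])]
knob [ 460.82626008 -260.97236315] -32.7
```

View pics/o12.png

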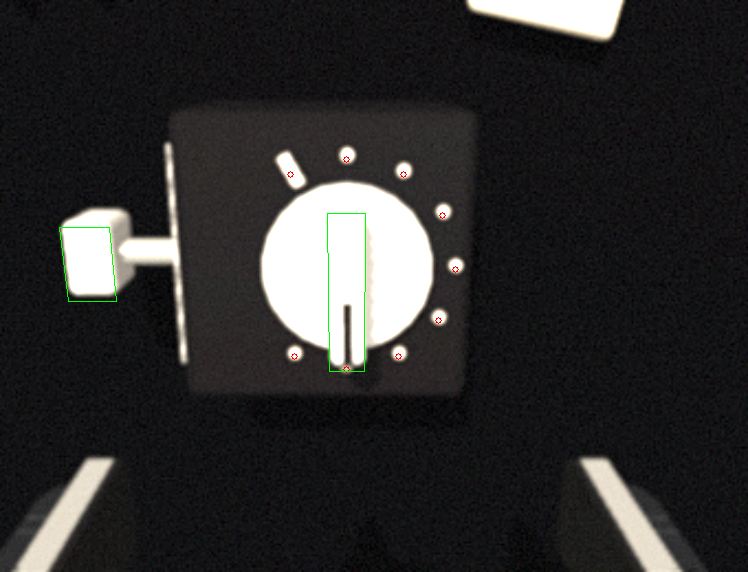

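The overlay matches. The pointer is at click 7, and the knob is on the left at (90,260). Descending to grip the dial.

Request:
jog_arm(slide=[[0.001,0,0.025],[0,0,0.035],[0,0,0.035],[0,0,0.035],[0,0,0.02],[0,0,0.006],[0,0,0],[0,0,0]], rot=[[0,0,0],[0,0,0],[0,0,0],[0,0,0],[0,0,0],[0,0,0],[0,0,0],[0,0,0]])

```text
clock: 29.7
tool_pos: [559.6, -321.7, 107.6]
ee_rot: [[0.538, 0.843, 0.001], [0.843, -0.538, -0.001], [0.0, 0.001, -1.0]]
wrist_force: [0.7, -0.1, -0.3]
grip_width: 1.0
gripper_force: 0.0
```

Request:
jog_arm(slide=[[0,0,0],[0,0,0],[0,0,0],[0,0,0],[0,0,0],[0,0,0],[0,0,0],[0,0,0],[0,0,0],[0,0,0]], rot=[[0,0,0],[0,0,0],[0,0,0],[0,0,0],[0,0,0],[0,0,0],[0,0,0],[0,0,0],[0,0,0],[0,0,0]], jaw=255, squeeze=30)

```text
clock: 30.53
tool_pos: [558.2, -321.5, 106.8]
ee_rot: [[0.539, 0.842, -0.001], [0.842, -0.539, 0.001], [0.0, -0.001, -1.0]]
wrist_force: [-6.0, 3.9, 10.5]
grip_width: 0.155
gripper_force: 31.6
```

Request:
jog_arm(slide=[[0,0,0],[0,0,0],[0,0,0],[0,0,0],[0,0,0],[0,0,0],[0,0,0],[0,0,0],[0,0,0],[0,0,0],[0,0,0],[0,0,0]], rot=[[0,0,-5],[0,0,-5],[0,0,-5],[0,0,-5],[0,0,-5],[0,0,-5],[0,0,-5],[0,0,-5],[0,0,-5],[0,0,-5],[0,0,-5],[0,0,-5]])

```text
clock: 31.53
tool_pos: [557.4, -321.3, 106.8]
ee_rot: [[-0.464, 0.886, -0.002], [0.886, 0.464, 0.001], [0.002, -0.002, -1.0]]
wrist_force: [-11.6, 3.6, 15.1]
grip_width: 0.157
gripper_force: 32.3
```

Request:
jog_arm(slide=[[0,0,0],[0,0,0],[0,0,0],[0,0,0],[0,0,0],[0,0,0],[0,0,0],[0,0,0],[0,0,0],[0,0,0],[0,0,0],[0,0,0]], rot=[[0,0,-6],[0,0,-6],[0,0,-6],[0,0,-6],[0,0,-6],[0,0,-6],[0,0,-6],[0,0,-6],[0,0,-6],[0,0,-6],[0,0,0],[0,0,0]])

```text
clock: 32.53
tool_pos: [556.8, -322.0, 106.8]
ee_rot: [[-0.999, 0.044, -0.003], [0.044, 0.999, 0.0], [0.003, 0.0, -1.0]]
wrist_force: [-15.5, -2.4, 15.6]
grip_width: 0.159
gripper_force: 32.3
```

Request:
jog_arm(slide=[[0,0,0],[0,0,0],[0,0,0],[0,0,0],[0,0,0],[0,0,0],[0,0,-0.01],[0,0,-0.025],[0,0,-0.035],[0,0,-0.035],[0,0,-0.03],[0,0,0]], rot=[[0,0,0],[0,0,0],[0,0,0],[0,0,0],[0,0,0],[0,0,0],[0,0,0],[0,0,0],[0,0,0],[0,0,0],[0,0,0],[0,0,0]], jaw=0)

```text
clock: 33.53
tool_pos: [561.4, -323.4, 248.7]
ee_rot: [[-0.999, 0.045, 0.008], [0.045, 0.999, -0.005], [-0.008, -0.005, -1.0]]
wrist_force: [1.0, -0.5, 0.6]
grip_width: 1.001
gripper_force: 0.0
```

```bash
python3 - <<'E'
from h import *
s=robot.observe();p=s['tool_pos'];print(s['clock'],p,ang(np.array(s['ee_rot'])[:2,1]),s['joints'])
c,im=look('wrist','w13')
# compare brightness (white box vs black line/end) along the bar at z=129 for each candidate pointer click
g=im.mean(2);ax=np.array([557.9,-322.3])
for k in range(9):
    a=np.radians(87.3-30*k);e=np.array([np.cos(a),np.sin(a)])
    print(k,[int(g[int(round(v)),int(round(u))]) for r in(6,12,18,24,30,34,47) for u,v in [pix(c,(*(ax+r*e),129 if r<40 else 90))] if 0<=u<639 and 0<=v<479])
E
```

```text
33.5333 [ 561.35532213 -323.37746174  248.73041666] 87.39777214782659 [-3.26261906e+01  2.61543642e+01  9.11446941e+01  1.31495618e-03
  6.21623117e+01 -1.20025665e+02]
0 [255, 254, 254, 254, 254, 59, 255]
1 [255, 254, 254, 254, 129, 45, 245]
2 [255, 255, 253, 254, 45, 47, 242]
3 [253, 98, 98, 216, 212, 185, 88]
4 [254, 197, 205, 240, 41, 61, 252]
5 [210, 203, 207, 234, 44, 41, 253]
6 [196, 207, 209, 253, 161, 36, 254]
7 [211, 210, 205, 212, 253, 111, 255]
8 [254, 198, 210, 211, 211, 212, 255]
```

The black line now lies on click 3, whose dot is hidden beneath the pointer. Moving to the knob.

Request:
jog_arm(slide=[[0,0,0],[0,0,0],[0,0,0],[0,0,0],[0,0,0],[0.03,0,0],[0.03,0,0],[0.03,0,0],[0.028,-0.001,0],[0,0,0],[0,0,0],[0,0,0]], rot=[[0,0,6],[0,0,6],[0,0,6],[0,0,6],[0,0,6],[0,0,0],[0,0,0],[0,0,0],[0,0,0],[0,0,0],[0,0,0],[0,0,0]])

```text
clock: 34.58
tool_pos: [459.1, -259.2, 241.4]
ee_rot: [[-0.842, 0.539, 0.0], [0.539, 0.842, -0.0], [-0.0, -0.0, -1.0]]
wrist_force: [0.4, -0.4, -0.3]
grip_width: 0.996
gripper_force: 0.0
```

```bash
python3 - <<'E'
from h import *
s=robot.observe();R=np.array(s['ee_rot']);p=np.array(s['tool_pos']);print(s['clock'],p,ang(R[:2,1]))
c,im=look('wrist','w14');print(net('wrist','puller'),net('wrist','lantern1'))
g=cv2.cvtColor(im,cv2.COLOR_RGB2GRAY);u,v=pix(c,(461.5,-260,83)).round().astype(int);print(u,v)
n,l,st,ce=cv2.connectedComponentsWithStats((g[v-60:v+60,u-60:u+60]>235).astype(np.uint8))
for i in range(1,n):
    if st[i,4]>60: q=ce[i]+(u-60,v-60);print(st[i],q,ray(c,q,83)[:2])
print(R.T@(np.array([461.5,-260,0])-p))
E
```

```text
34.5833 [ 459.11446392 -259.24250246  241.44003367] 57.39410448031772
[(0.69, [460, -262, 83])] [(0.84, [655, -46, 90]), (0.74, [549, -42, 102]), (0.71, [608, -40, 104])]
316 225
[  10   48  104   53 1613] [314.19218847 240.93242405] [ 473.34846901 -269.70664836]
[ -2.30967062   0.64810664 241.44108976]
```

Request:
jog_arm(slide=[[-0.002,0,0.03],[0,0,0.035],[0,0,0.035],[0,0,0.035],[0,0,0.03],[0,0,0.02],[0,0,0.004],[0,0,0],[0,0,0]], rot=[[0,0,0],[0,0,0],[0,0,0],[0,0,0],[0,0,0],[0,0,0],[0,0,0],[0,0,0],[0,0,0]])

```text
clock: 35.48
tool_pos: [461.1, -260.5, 52.9]
ee_rot: [[-0.842, 0.539, 0.0], [0.539, 0.842, -0.0], [-0.0, 0.0, -1.0]]
wrist_force: [0.3, -0.8, 0.9]
grip_width: 0.999
gripper_force: 0.0
```

Request:
jog_arm(slide=[[0,0,0],[0,0,0],[0,0,0],[0,0,0],[0,0,0],[0,0,0],[0,0,0],[0,0,0],[0,0,0],[0,0,0]], rot=[[0,0,0],[0,0,0],[0,0,0],[0,0,0],[0,0,0],[0,0,0],[0,0,0],[0,0,0],[0,0,0],[0,0,0]], jaw=255, squeeze=50)

```text
clock: 36.32
tool_pos: [461.0, -260.3, 53.2]
ee_rot: [[-0.842, 0.539, 0.001], [0.539, 0.842, -0.001], [-0.001, 0.0, -1.0]]
wrist_force: [-0.9, 1.9, 11.3]
grip_width: 0.388
gripper_force: 53.4
```

Request:
jog_arm(slide=[[0.005,0,0],[0.006,0,0],[0.006,0,0],[0.006,0,0],[0.006,0,0],[0.005,0,0],[0.003,0,0],[0,0,0],[0,0,0],[0,0,0],[0,0,0],[0,0,0]], rot=[[0,0,0],[0,0,0],[0,0,0],[0,0,0],[0,0,0],[0,0,0],[0,0,0],[0,0,0],[0,0,0],[0,0,0],[0,0,0],[0,0,0]])

```text
clock: 37.32
tool_pos: [431.5, -241.4, 53.3]
ee_rot: [[-0.842, 0.539, 0.004], [0.539, 0.842, -0.002], [-0.005, 0.0, -1.0]]
wrist_force: [8.6, -1.4, 2.9]
grip_width: 0.389
gripper_force: 52.0
```

Request:
jog_arm(slide=[[0.002,0,0],[0.001,0,0],[0,0,0],[0,0,0],[0,0,0],[0,0,0]], rot=[[0,0,0],[0,0,0],[0,0,0],[0,0,0],[0,0,0],[0,0,0]])

```text
clock: 37.82
tool_pos: [431.4, -241.4, 53.4]
ee_rot: [[-0.842, 0.539, 0.008], [0.539, 0.842, -0.005], [-0.009, 0.0, -1.0]]
wrist_force: [19.6, -8.7, -13.0]
grip_width: 0.386
gripper_force: 51.5
```

Request:
jog_arm(slide=[[-0.006,0,0],[-0.008,0,0],[-0.008,0,0],[-0.008,0,0],[-0.007,0,0],[-0.003,0,0],[0,0,0],[0,0,0]], rot=[[0,0,0],[0,0,0],[0,0,0],[0,0,0],[0,0,0],[0,0,0],[0,0,0],[0,0,0]])

```text
clock: 38.48
tool_pos: [461.0, -260.3, 53.2]
ee_rot: [[-0.842, 0.539, 0.001], [0.539, 0.842, -0.0], [-0.001, 0.0, -1.0]]
wrist_force: [-0.9, 2.4, 12.9]
grip_width: 0.39
gripper_force: 55.2
```

Request:
jog_arm(slide=[[0,0,0],[0,0,0],[0,0,0],[0,0,0],[0,0,0],[0,0,0],[0,0,-0.02],[0,0,-0.03],[0,0,-0.035],[0,0,-0.035],[0,0,-0.035],[0,0,-0.035]], rot=[[0,0,0],[0,0,0],[0,0,0],[0,0,0],[0,0,0],[0,0,0],[0,0,0],[0,0,0],[0,0,0],[0,0,0],[0,0,0],[0,0,0]], jaw=0)

```text
clock: 39.48
tool_pos: [460.2, -259.9, 244.2]
ee_rot: [[-0.842, 0.539, -0.0], [0.539, 0.842, 0.0], [0.0, -0.0, -1.0]]
wrist_force: [0.5, -1.1, -0.0]
grip_width: 1.0
gripper_force: 0.0
```

```bash
python3 - <<'E'
from h import *
s=robot.observe();print(s['clock'],s['tool_pos'],s['grip_width'])
c,im=look('wrist','w15');print(net('wrist','puller'),net('wrist','lantern1'))
look('scene','s15');print(net('scene','lantern1'),net('scene','puller'))
g=im.mean(2);ax=np.array([557.9,-322.3])
for k in (2,3,4):
    a=np.radians(87.3-30*k);e=np.array([np.cos(a),np.sin(a)])
    print(k,[int(g[int(round(v)),int(round(u))]) for r in(6,12,18,24,30,34,47) for u,v in [pix(c,(*(ax+r*e),129 if r<40 else 90))] if 0<=u<639 and 0<=v<479])
E
```

```text
39.4833 [ 460.16546292 -259.94910362  244.17530561] 1.0003098571899884
[(0.93, [459, -262, 83]), (0.53, [552, -39, 102])] [(0.93, [607, -43, 97]), (0.88, [653, -44, 95]), (0.8, [549, -41, 103]), (0.64, [666, -50, 11])]
[(0.92, [620, -33, 113]), (0.89, [572, -35, 114]), (0.69, [669, -26, 113]), (0.56, [689, 505, 65])] [(0.65, [719, -20, 26]), (0.55, [464, -263, 83])]
2 [255, 255, 254, 253, 49, 50, 255]
3 [251, 120, 176, 105, 90, 28, 253]
4 [255, 244, 255, 30, 24, 31, 253]
```

The knob hit its stop: the force rose to 20 N with no further motion. It is now back home, the dial reads 3, and all three lanterns hang still.

```bash
python3 -c "
from plant import robot
print(robot.finish_job())"
```

```text
the job is handed in; nothing more can be done
None
```

I hung all three white lanterns on the bar, set the dial to click 3, pulled the start knob to its stop and let it spring back, then handed the job in at about 40 s (no verdict was returned).

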